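# Shut and cam-lock the hatch of a small equipment box

## Task

The board in the box with the orange wing knob is finished: press that box's hatch fully shut, then turn the orange wing knob clockwise a quarter turn, until its white line points straight at the hatch's front edge and the cam tongue underneath lies behind the frame. Let go, and leave the box with the blue wing knob just as it stands, for its board is still to be tested.

Things in the scene. Friction and masses are not known exactly. Their poses are not given: they have to be found in the camera images.
- orange_wing (a point): Centre of the orange wing knob, on its axis, 24 mm above the hatch's top face (89 mm above the bench once shut). The wing is an upright bar 44 mm long, 14 mm thick (20 at its middle), its top 40 mm above the hatch; under it a round skirt 36 mm across, 4 mm high. z: knob axis, away from the hatch; y: wing's length; -y: where the white line on top and the tongue point. The frame turns with the knob.
- orange_hatch (a joint): Hatch of the grey box (150 deep, 130 wide, fixed), a metal plate 122 mm wide, 5 thick. 0 shut on the frame, grows as the front edge rises; starts 0.2 to 0.4 rad. Stiff hinge: stays where left; 2 to 5 N on the front edge shuts it. Front edge 45 mm ahead of the knob axis, toward the robot within 20 deg; the strip before the skirt is free to press. Hinge line 92 mm behind the axis, 3 mm below the top face.
- orange_knob (a joint): Orange knob: 0 with the white line to the hatch's right side (wing parallel to the front edge), grows clockwise from above; 1.57 with the line straight at the front edge, tongue behind the frame; stop at 1.75. Starts 0 to 0.35 rad; light friction (0.05 N m), stays where left. Turning the wing's frame counterclockwise by this angle gives the hatch's frame: -x to its front edge, y along the hinge.
- blue_wing (a point): Top of the white-lined end of the blue wing knob, 20 mm from its axis, on the second box, which is of the same make and also ajar: to be left alone. Either box may stand on the left or on the right.

How it is judged:
By the outcome, as a careful person would: the job done as asked, in the order asked, and still so for the second after the job is handed in, with the robot touching nothing.
It also fails if it takes over 45 s, if anything falls off the work surface, if the arm or the gripper's body presses on something with over 40 N, if the wrist force passes 120 N, or if a joint passes its speed limit or range.

## Robot

A 7-joint arm with a two-finger parallel gripper is mounted at the origin on a cart in front of the work surface, level with it; the furniture and walls round the work are solid. World frame = base frame: x ahead of the robot, y to its left, z up, the work surface at z = 0. Lengths are in m, angles in rad, forces in N, time in s.
With the tool pointing down it reaches from about 0.4 to 0.875 m from the base axis. Payload 6.5 kg.
Tool frame: the origin (TCP) lies on the centre line of the jaws, within the pads' length; the fingertips stand 14 mm ahead of it and the grasp point (between the pads) lies 5 mm behind it; z points along the fingers, y is the line along which they close (so a half turn about z gives the same grasp; the last joint's range is limited). The gripper opens to 85 mm and grips with 20 to 120 N. Pads are 22 mm wide; open, the fingers measure 114 mm over their backs; the gripper's body (76 mm by 85 mm) begins 54 mm behind the grasp point. The pads swing forward as they close: fully open they stand 13 mm farther back than shut.
Start: joints at [-1.32, 0.536, -0.004, 1.538, 0.003, 1.067, -0.071], TCP at [0.202, 0.618, 0.245] pointing down, gripper open.
Joint ranges: [-2.7, 2.7], [-0.37, 2.16], [-1.27, 1.26], [0.24, 2.4], [-1.31, 4.45], [0.19, 1.91], [-2.76, 2.76]. Speed limits (rad/s): [2.39, 2.39, 3.14, 3.14, 3.14, 3.14, 3.14].

## Interface

Orientations are given as a unit quaternion [w, x, y, z].
In Python, from station import bot gives the robot as it stands. The module is installed in compiled form; this text tells all that it offers.
- The arm moves only by the tool apply_moves, never from a script. Its argument "deltas" is a list of rows, each an object of numbers: "hand": the finger opening in cm, from 0 to 8.54; "tx", "ty", "tz": the shift along the world's x, y, z in cm; "turn": the turn about the world's z in degrees. A call has 1 to 12 rows; each row is the pose to reach, as a shift and turn from the pose commanded when the call began; what a row does not reach only later rows make up. A row lasts 1/12 s, in which the tool goes at most 41.7 mm and 7.16 degrees, less where a joint would pass 70% of its speed; a pose out of reach is approached as far as the arm can. A call with a gripper value outside its range is refused whole. The fingers move at their own pace and stop on an object; "squeeze" is the grip in N (left out, the last holds). Time passes only in rows, so rows that repeat a pose let the fingers close. It gives the time, the measured TCP pose, the force, the opening and the grip force at its end, in the units of the state.
- bot.get_state(): the state, without advancing time (a new reading comes with each control period).
- bot.camera(name): name is "side" or "top" or "wrist"; returns a dict with "frame" (384x512x3 uint8, red, green, blue), "depth" (384x512 float32, m along the optical axis (not along the pixel's ray), 0 where there is no reading), "K" (3x3 intrinsics, pixels), "position" and "rotation" of the camera in the world. Camera axes: x right, y down, z forward; pixel columns grow to the right and rows downward; lengths in m; the calibration is good to about 2 mm. A picture is of the moment at which its call begins.
- bot.finish_job(): hands the job in; it is judged then, once.
The state is a dict: "time_s": time; "joint_pos": joint angles; "qvel": joint speeds; "tau": joint torques, N m; "tool_pos": TCP position; "ee_rot": TCP orientation; "wrist_force": force on the tool from outside, world axes, zero at the start; "moment": the same for the moment, N m; "finger_gap": finger opening in m; "grasp_force": force on a finger pad.
Only numpy, scipy, OpenCV 4.12 (cv2) and the standard library are available. Lean on these libraries where they do the work, as an engineer would, in place of code of your own. Each camera call takes 0.05 s, during which the arm holds its last target. There are 200 camera calls.

## Working session

There is one attempt and no reset: what is moved stays moved. The work goes in short steps, Python scripts to look and compute and a tool call to move; the robot and the scene stay as the last step left them, time stands still between calls to the robot, and variables do not carry over. Pictures are saved under pics/ and viewed, at most 10 in all, crops included, and the job is handed in when it is done.

Besides the shell and the picture viewer there is one more tool, called after "Request:" as name(argument=value, ...), one argument or row to a line, values as JSON. apply_moves: Moves the arm, as the interface text tells. Its arguments: {"type":"object","properties":{"deltas":{"type":"array","items":{"type":"object","properties":{"hand":{"type":"number"},"tx":{"type":"number"},"ty":{"type":"number"},"tz":{"type":"number"},"turn":{"type":"number"}}}},"squeeze":{"type":"number"}},"required":["deltas"]}

```bash
mkdir -p pics; cat > h.py <<'E'
import numpy as np, cv2
from station import bot
def pts(c):
    d=c["depth"]; K=np.array(c["K"]); v,u=np.indices(d.shape)
    P=np.stack([(u-K[0,2])/K[0,0]*d,(v-K[1,2])/K[1,1]*d,d],-1)
    return P@np.array(c["rotation"]).T+np.array(c["position"])
def mask(c,lo,hi):
    return cv2.inRange(cv2.cvtColor(c["frame"],cv2.COLOR_RGB2HSV),lo,hi)>0
def save(c,n): cv2.imwrite(f"pics/{n}.png",c["frame"][:,:,::-1])
E
python3 - <<'E'
from h import *
out=[]
for n in("top","side"):
    c=bot.camera(n); P=pts(c); out.append(c["frame"])
    print(n,c["position"])
    for nm,lo,hi in(("orange",(5,150,100),(20,255,255)),("blue",(95,130,60),(125,255,255))):
        m=mask(c,lo,hi); v,u=np.nonzero(m); print(nm,m.sum(),u.mean() if m.any() else 0,v.mean() if m.any() else 0)
        q=P[m&(c["depth"]>0)]
        if len(q): print(np.median(q,0),q.min(0),q.max(0))
cv2.imwrite("pics/a.png",cv2.resize(np.vstack(out),(800,1200))[:,:,::-1][:600]); 
cv2.imwrite("pics/b.png",cv2.resize(np.vstack(out),(800,1200))[:,:,::-1][600:])
print(bot.get_state())
E
```

```text
Traceback (most recent call last):
  File "h.py", line 6, in pts
    return P@np.array(c["rotation"]).T+np.array(c["position"])
           ~^~~~~~~~~~~~~~~~~~~~~~~~~~
ValueError: matmul: Input operand 1 has a mismatch in its core dimension 0, with gufunc signature (n?,k),(k,m?)->(n?,m?) (size 4 is different from 3)
```

Rotation is a quaternion [w,x,y,z].

```bash
sed -i 's/P@np.array(c\["rotation"\]).T/P@rot(c).T/' h.py; cat >> h.py <<'E'
from scipy.spatial.transform import Rotation as Ro
def rot(c): return Ro.from_quat(np.roll(c["rotation"],-1)).as_matrix()
E
python3 - <<'E'
from h import *
for n in("top","side"):
    c=bot.camera(n); P=pts(c)
    cv2.imwrite(f"pics/{n}0.png",cv2.resize(c["frame"],(800,600))[:,:,::-1])
    print(n,c["position"])
    for nm,lo,hi in(("orange",(5,150,100),(20,255,255)),("blue",(95,130,60),(125,255,255))):
        m=mask(c,lo,hi); v,u=np.nonzero(m); print(nm,m.sum(),u.mean() if m.any() else 0,v.mean() if m.any() else 0)
        q=P[m&(c["depth"]>0)]
        if len(q): print(np.median(q,0),q.min(0),q.max(0))
print(bot.get_state())
E
```

```text
top [0.366124   0.02097507 1.14863425]
orange 272 201.30882352941177 160.8566176470588
[0.4729197  0.19405994 0.09520424] [ 0.44447366 -0.12215664  0.01445393] [1.05561965 0.27561389 0.1344882 ]
blue 8131 68.24375845529455 74.29418275734842
[0.87232811 0.53697206 0.00389083] [ 0.29574689 -0.34506058 -0.00436826] [1.08599673 0.70261603 0.1392513 ]
side [ 0.07985522 -0.81842428  0.7128088 ]
orange 392 268.18367346938777 184.58673469387756
[0.67575459 0.17469397 0.02234117] [ 4.42676764e-01 -1.26383032e-01 -2.87484158e-04] [1.05876697 0.274539   0.13063969]
blue 8076 271.46706290242696 215.71210995542347
[0.70039076 0.07832093 0.00127149] [ 0.29658221 -0.3456905  -0.36426971] [1.1646922  1.44170625 0.37639402]
{'time_s': 0.15, 'joint_pos': array([-1.32017219,  0.53701173, -0.00443963,  1.53863737,  0.0025921 ,
        1.0673159 , -0.07123571]), 'qvel': array([-1.26289181e-03, -3.44210739e-03,  4.84527250e-04, -3.23605514e-03,
        8.22604563e-05,  6.11900316e-04, -7.10132744e-04]), 'tau': array([ 1.13495815e-03, -5.83778322e+01,  1.04959432e+00, -2.59349638e+01,
        1.25199335e-02,  6.53370924e-03, -5.43016085e-06]), 'tool_pos': array([0.202365  , 0.61719929, 0.24460506]), 'ee_rot': array([-6.07011312e-05,  1.57734152e-01,  9.87481377e-01, -6.80597581e-04]), 'wrist_force': array([-1.18533229, -0.93221082,  0.71341482]), 'moment': array([-0.01301901,  0.00870071,  0.0236792 ]), 'grasp_force': 0.0, 'finger_gap': 0.0858203466654462}
```

View pics/top0.png

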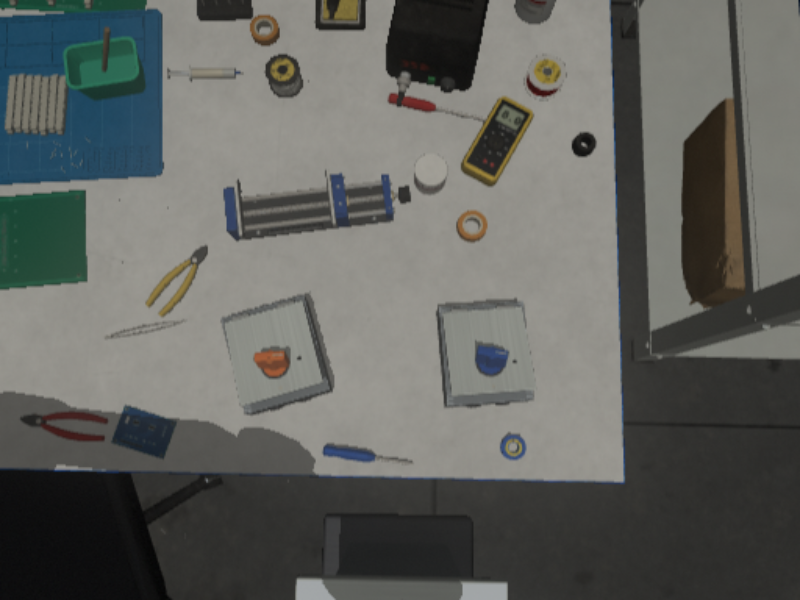

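View pics/side0.png

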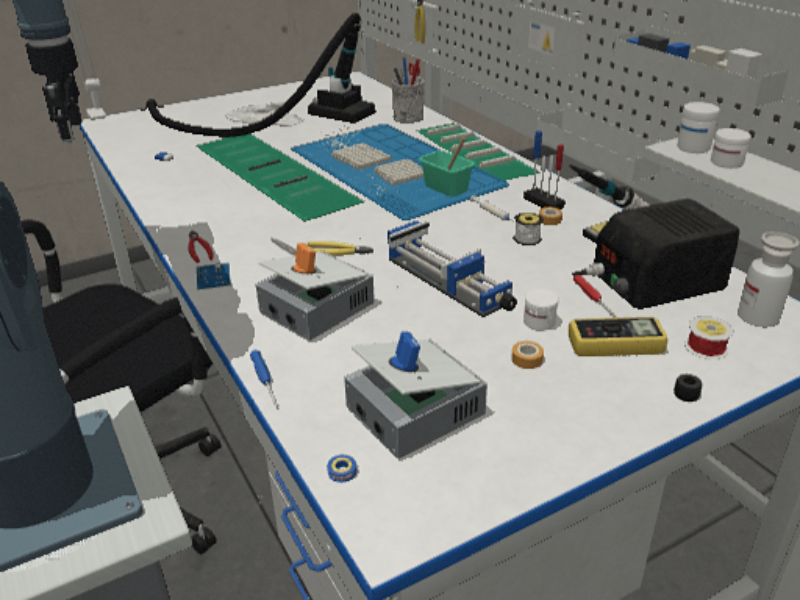

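The top view shows the orange box at left, knob at about (270,360) of the 800x600 picture, and the blue box at right, knob at about (490,360). Both are ajar, with their front edges toward the robot. Next I fit the hatch plane and the wing.

```bash
python3 - <<'E'
from h import *
c=bot.camera("top"); P=pts(c); d=c["depth"]
roi=np.zeros(d.shape,bool); roi[180:275,135:220]=1
hsv=cv2.cvtColor(c["frame"],cv2.COLOR_RGB2HSV)
m=roi&mask(c,(3,120,60),(22,255,255)); m&=cv2.connectedComponentsWithStats(m.astype(np.uint8))[1]==1+np.argmax(cv2.connectedComponentsWithStats(m.astype(np.uint8))[2][1:,4])
q=P[m]; print("knob",m.sum(),np.median(q,0),q.min(0),q.max(0))
# plate
pl=roi&(hsv[...,1]<50)&(P[...,2]>.05)&(P[...,2]<.13)&~cv2.dilate(m.astype(np.uint8),np.ones((7,7))).astype(bool)
Q=P[pl]; 
for i in range(15):
    A=np.c_[Q[:,:2],np.ones(len(Q))]; s=np.linalg.lstsq(A,Q[:,2],rcond=None)[0]; r=Q[:,2]-A@s; Q=Q[abs(r)<max(.004,2*r.std())]
print("plane",s,len(Q),r.std())
g=-s[:2]; front=g*-1/np.linalg.norm(g); print("tilt",np.arctan(np.linalg.norm(g)),"front uphill dir",front,np.degrees(np.arctan2(-front[1],-front[0])))
hull=cv2.minAreaRect((Q[:,:2]*1000).astype(np.float32)); print(hull,cv2.boxPoints(hull))
top=q[(q[:,2]-(q[:,:2]@s[:2]+s[2]))>.03]; h=q[:,2]-(q[:,:2]@s[:2]+s[2])
print("wing top",len(top),top.mean(0),np.percentile(h,[5,50,95]))
if len(top)>5: print(cv2.minAreaRect((top[:,:2]*1000).astype(np.float32)))
cr=c["frame"][185:270,135:220]; cv2.imwrite("pics/crop.png",cv2.resize(cr,(600,600),interpolation=cv2.INTER_CUBIC)[:,:,::-1])
E
```

```text
knob 245 [0.45866979 0.19224197 0.12336498] [0.366124   0.02097507 0.08036325] [0.47949592 0.21473839 1.14863425]
plane [-0.26051094 -0.08229267  0.22445421] 2429 0.0017543300304771945
tilt 0.2666916480901125 front uphill dir [-0.95355527 -0.3012181 ] 17.53077959319513
((481.5975036621094, 198.93382263183594), (140.08103942871094, 128.90237426757812), 17.909706115722656) [[395.1311  238.72313]
 [434.77087 116.06708]
 [568.0639  159.14452]
 [528.42413 281.80057]]
wing top 133 [0.46364633 0.19335655 0.13512964] [0.00328621 0.03507013 0.04364256]
((427.11724853515625, 113.39593505859375), (219.3826904296875, 30.305116653442383), 64.44208526611328)
```

View pics/crop.png

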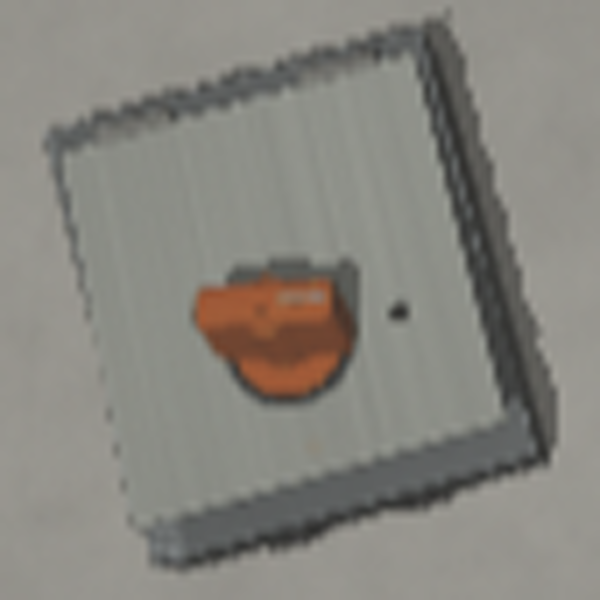

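The crop shows the wing lying level in the picture, with its white line to the right at about (300,297). The hatch is rotated about 16.5° and tilted 0.267 rad. The measured foot height (~0.090) matches the hinge geometry. When shut, the axis should be at about (0.451, 0.190), and the press point about 37 mm ahead of it, at (0.415, 0.180).

Request:
apply_moves(
  deltas=[
    {"tx": 21.3,"ty": -43.8,"tz": -6,"turn": -72,"hand": 0},
    {"tx": 21.3,"ty": -43.8,"tz": -6,"turn": -72,"hand": 0},
    {"tx": 21.3,"ty": -43.8,"tz": -6,"turn": -72,"hand": 0},
    {"tx": 21.3,"ty": -43.8,"tz": -6,"turn": -72,"hand": 0},
    {"tx": 21.3,"ty": -43.8,"tz": -6,"turn": -72,"hand": 0},
    {"tx": 21.3,"ty": -43.8,"tz": -6,"turn": -72,"hand": 0},
    {"tx": 21.3,"ty": -43.8,"tz": -6,"turn": -72,"hand": 0},
    {"tx": 21.3,"ty": -43.8,"tz": -6,"turn": -72,"hand": 0},
    {"tx": 21.3,"ty": -43.8,"tz": -6,"turn": -72,"hand": 0},
    {"tx": 21.3,"ty": -43.8,"tz": -6,"turn": -72,"hand": 0},
    {"tx": 21.3,"ty": -43.8,"tz": -6,"turn": -72,"hand": 0},
    {"tx": 21.3,"ty": -43.8,"tz": -6,"turn": -72,"hand": 0},
  ],
)

```text
time_s: 1.2
tool_pos: [0.4163, 0.1765, 0.1852]
ee_rot: [0.0, 0.709, 0.705, -0.0]
wrist_force: [0.2, 1.0, -0.1]
finger_gap: 0.0003
grasp_force: 0.0
```

Request:
apply_moves(
  deltas=[
    {"tz": 0},
    {"tz": 0},
    {"tz": 0},
  ],
)

```text
schema error: expected keys hand, tx, ty, tz, turn
```

```bash
python3 - <<'E'
from h import *
c=bot.camera("wrist"); P=pts(c); save(c,"w1")
m=mask(c,(3,120,60),(22,255,255))&(c["depth"]>0); q=P[m]; print(m.sum(),c["position"],np.percentile(q,[2,50,98],axis=0)); print(bot.get_state()["tool_pos"])
E
```

```text
3184 [0.41725178 0.25840706 0.31320469] [[ 0.44577576 -0.08414227  0.00445141]
 [ 0.46232197  0.19577265  0.11783379]
 [ 0.71387797  0.21694585  0.1292174 ]]
[0.41842261 0.1707979  0.18487218]
```

View pics/w1.png

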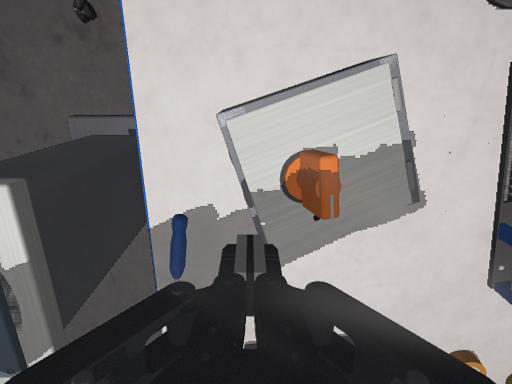

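The wrist view shows the wing at about (320,180), running straight along world y with its white line toward -y, and the closed fingertips at about (250,250) near the front strip. Now I settle and descend.

Request:
apply_moves(
  deltas=[
    {"tx": 0,"ty": 0,"tz": -3,"turn": 0,"hand": 0},
    {"tx": 0,"ty": 0,"tz": -6,"turn": 0,"hand": 0},
    {"tx": 0,"ty": 0,"tz": -6,"turn": 0,"hand": 0},
    {"tx": 0,"ty": 0,"tz": -6,"turn": 0,"hand": 0},
  ],
)

```text
time_s: 1.58
tool_pos: [0.4144, 0.1792, 0.1247]
ee_rot: [-0.0, 0.708, 0.706, -0.002]
wrist_force: [-0.2, 0.1, 0.4]
finger_gap: 0.0001
grasp_force: 0.0
```

Request:
apply_moves(
  deltas=[
    {"tx": 0,"ty": 0,"tz": -0.6,"turn": 0,"hand": 0},
    {"tx": 0,"ty": 0,"tz": -1.2,"turn": 0,"hand": 0},
    {"tx": 0,"ty": 0,"tz": -1.8,"turn": 0,"hand": 0},
    {"tx": 0,"ty": 0,"tz": -2.4,"turn": 0,"hand": 0},
    {"tx": 0,"ty": 0,"tz": -3.0,"turn": 0,"hand": 0},
    {"tx": 0,"ty": 0,"tz": -3.5,"turn": 0,"hand": 0},
    {"tx": 0,"ty": 0,"tz": -4.0,"turn": 0,"hand": 0},
    {"tx": 0,"ty": 0,"tz": -4.3,"turn": 0,"hand": 0},
    {"tx": 0,"ty": 0,"tz": -4.3,"turn": 0,"hand": 0},
  ],
)

```text
time_s: 2.33
tool_pos: [0.4152, 0.1794, 0.0816]
ee_rot: [-0.0, 0.708, 0.706, -0.0]
wrist_force: [-1.4, 0.6, 0.2]
finger_gap: 0.0
grasp_force: 0.0
```

Request:
apply_moves(
  deltas=[
    {"tx": 0,"ty": 0,"tz": -0.15,"turn": 0,"hand": 0},
    {"tx": 0,"ty": 0,"tz": -0.3,"turn": 0,"hand": 0},
    {"tx": 0,"ty": 0,"tz": -0.3,"turn": 0,"hand": 0},
    {"tx": 0,"ty": 0,"tz": -0.3,"turn": 0,"hand": 0},
  ],
)

```text
time_s: 2.67
tool_pos: [0.4156, 0.1797, 0.0794]
ee_rot: [0.0, 0.708, 0.706, 0.0]
wrist_force: [-0.6, -1.1, 0.3]
finger_gap: -0.0
grasp_force: 0.0
```

Request:
apply_moves(
  deltas=[
    {"tx": 0,"ty": 0,"tz": -0.2,"turn": 0,"hand": 0},
    {"tx": 0,"ty": 0,"tz": -0.2,"turn": 0,"hand": 0},
    {"tx": 0,"ty": 0,"tz": -0.2,"turn": 0,"hand": 0},
  ],
)

```text
time_s: 2.92
tool_pos: [0.4158, 0.1798, 0.0787]
ee_rot: [-0.0, 0.708, 0.706, 0.0]
wrist_force: [-5.3, -3.0, 23.4]
finger_gap: -0.0
grasp_force: 11.8
```

```bash
python3 - <<'E'
from h import *
c=bot.camera("side"); cv2.imwrite("pics/s2.png",cv2.resize(c["frame"][130:230,140:260],(720,600))[:,:,::-1])
print(bot.get_state()["wrist_force"])
E
```

```text
[-4.92333308 -1.7525197  22.81800219]
```

View pics/s2.png

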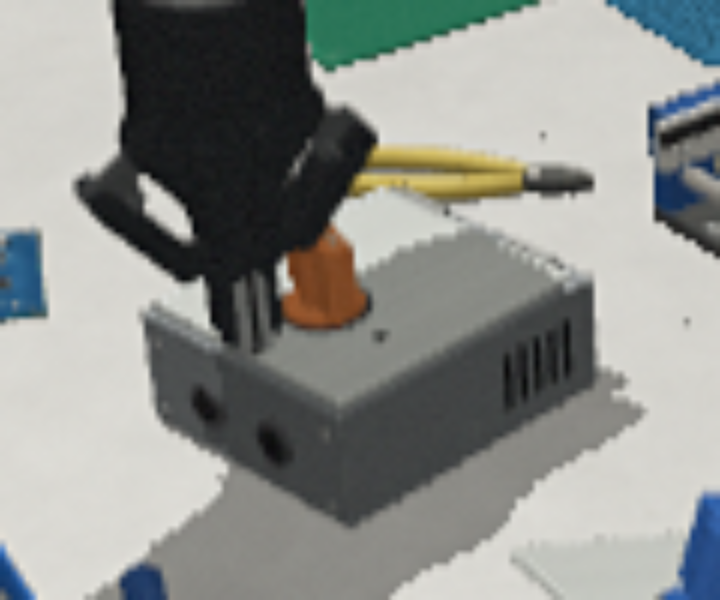

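The side view shows the hatch flush on the frame, with the fingertips on the front strip at about (250,345), a force of 23 N and the plate at z ≈ 0.065, so it is shut. I lift off and measure the wing.

Request:
apply_moves(
  deltas=[
    {"tx": 0,"ty": 0,"tz": 2,"turn": 0,"hand": 0},
    {"tx": 0,"ty": 0,"tz": 6,"turn": 0,"hand": 4},
    {"tx": 0,"ty": 0,"tz": 10,"turn": 0,"hand": 6},
    {"tx": 0,"ty": 0,"tz": 11,"turn": 0,"hand": 6},
    {"tx": 0,"ty": 0,"tz": 11,"turn": 0,"hand": 6},
    {"tx": 0,"ty": 0,"tz": 11,"turn": 0,"hand": 6},
  ],
)

```text
time_s: 3.47
tool_pos: [0.4156, 0.18, 0.1876]
ee_rot: [-0.0, 0.708, 0.706, 0.001]
wrist_force: [-0.5, -0.0, -0.1]
finger_gap: 0.0592
grasp_force: 0.0
```

```bash
cat > meas.py <<'E'
from h import *
import sys
c=bot.camera("wrist"); P=pts(c); d=c["depth"]
g=(d>0)&(P[...,0]>.3)&(P[...,0]<.6)&(P[...,1]>.1)&(P[...,1]<.3)
m=g&mask(c,(3,110,50),(22,255,255))
for nm,k in(("wing top z>.101",m&(P[...,2]>.101)&(P[...,2]<.115)),("hatch .055-.07",g&(P[...,2]>.055)&(P[...,2]<.075)),):
    q=P[k]; r=cv2.minAreaRect((q[:,:2]*1000).astype(np.float32)); print(nm,k.sum(),np.median(q[:,2]),r,cv2.boxPoints(r).round().tolist())
# white line in wing vicinity
hsv=cv2.cvtColor(c["frame"],cv2.COLOR_RGB2HSV)
w=g&(P[...,2]>.1)&(P[...,2]<.115)&(hsv[...,1]<90)
print("white",w.sum(),P[w].mean(0) if w.any() else None)
k=g&(P[...,2]>.06)&(P[...,2]<.07); q=P[k]; A=np.c_[q[:,:2],np.ones(len(q))]; print("plane",np.linalg.lstsq(A,q[:,2],rcond=None)[0])
save(c,sys.argv[1]); print(bot.get_state()["tool_pos"])
E
python3 meas.py w2
```

```text
wing top z>.101 1030 0.10448026542154093 ((456.2345886230469, 192.40699768066406), (18.210845947265625, 43.12460708618164), 6.367274284362793) [[445.0, 213.0], [450.0, 170.0], [468.0, 172.0], [463.0, 215.0]]
hatch .055-.07 23473 0.0644643844318637 ((479.96649169921875, 199.21534729003906), (150.42869567871094, 130.46270751953125), 17.754728317260742) [[388.0, 238.0], [428.0, 114.0], [571.0, 160.0], [532.0, 284.0]]
white 66 [0.45722507 0.17885234 0.10521779]
plane [-4.34970674e-05 -2.08569829e-03  6.49658926e-02]
[0.41491563 0.17962601 0.18665149]
```

View pics/w2.png

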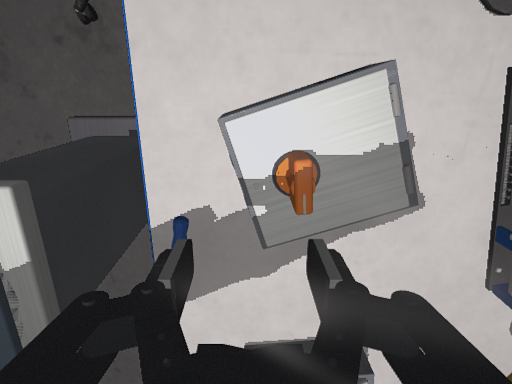

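The wrist view shows the hatch shut and level (z = 0.0645), the box at 150x130 mm with yaw 17.75°, and the wing top at about (302,190). The wing centre is (0.456, 0.192) and its white line points to about -84°, so it needs about 78° clockwise. I move to grasp.

Request:
apply_moves(
  deltas=[
    {"tx": 4.1,"ty": 1.25,"tz": 0,"turn": 6,"hand": 6},
    {"tx": 4.1,"ty": 1.25,"tz": -2,"turn": 6,"hand": 6},
    {"tx": 4.1,"ty": 1.25,"tz": -4,"turn": 6,"hand": 6},
    {"tx": 4.1,"ty": 1.25,"tz": -6,"turn": 6,"hand": 6},
    {"tx": 4.1,"ty": 1.25,"tz": -8,"turn": 6,"hand": 6},
    {"tx": 4.1,"ty": 1.25,"tz": -9.6,"turn": 6,"hand": 6},
    {"tx": 4.1,"ty": 1.25,"tz": -9.6,"turn": 6,"hand": 6},
    {"tx": 4.1,"ty": 1.25,"tz": -9.6,"turn": 6,"hand": 6},
  ],
)

```text
time_s: 4.18
tool_pos: [0.4551, 0.1912, 0.0896]
ee_rot: [-0.001, 0.67, 0.742, -0.002]
wrist_force: [-0.0, -0.8, 0.3]
finger_gap: 0.0602
grasp_force: 0.0
```

Request:
apply_moves(
  deltas=[
    {"tx": 0,"ty": 0,"tz": 0,"turn": 0,"hand": 3},
    {"tx": 0,"ty": 0,"tz": 0,"turn": 0,"hand": 2.4},
    {"tx": 0,"ty": 0,"tz": 0,"turn": 0,"hand": 1},
    {"tx": 0,"ty": 0,"tz": 0,"turn": 0,"hand": 1},
    {"tx": 0,"ty": 0,"tz": 0,"turn": 0,"hand": 1},
  ],
  squeeze=25,
)

```text
time_s: 4.6
tool_pos: [0.4558, 0.1923, 0.0921]
ee_rot: [-0.001, 0.67, 0.742, -0.0]
wrist_force: [-2.9, -0.7, 7.4]
finger_gap: 0.0192
grasp_force: 24.2
```

Request:
apply_moves(
  deltas=[
    {"tx": 0,"ty": 0,"tz": 0,"turn": -5,"hand": 1},
    {"tx": 0,"ty": 0,"tz": 0,"turn": -12,"hand": 1},
    {"tx": 0,"ty": 0,"tz": 0,"turn": -19,"hand": 1},
    {"tx": 0,"ty": 0,"tz": 0,"turn": -26,"hand": 1},
    {"tx": 0,"ty": 0,"tz": 0,"turn": -33,"hand": 1},
    {"tx": 0,"ty": 0,"tz": 0,"turn": -40,"hand": 1},
    {"tx": 0,"ty": 0,"tz": 0,"turn": -47,"hand": 1},
    {"tx": 0,"ty": 0,"tz": 0,"turn": -54,"hand": 1},
    {"tx": 0,"ty": 0,"tz": 0,"turn": -61,"hand": 1},
    {"tx": 0,"ty": 0,"tz": 0,"turn": -68,"hand": 1},
    {"tx": 0,"ty": 0,"tz": 0,"turn": -75,"hand": 1},
    {"tx": 0,"ty": 0,"tz": 0,"turn": -78,"hand": 1},
  ],
)

```text
time_s: 5.6
tool_pos: [0.4562, 0.192, 0.0922]
ee_rot: [-0.0, 0.988, 0.152, -0.0]
wrist_force: [-3.9, -1.7, 8.7]
finger_gap: 0.0194
grasp_force: 24.5
```

Request:
apply_moves(
  deltas=[
    {"tx": 0,"ty": 0,"tz": 0,"turn": 0,"hand": 1},
    {"tx": 0,"ty": 0,"tz": 0,"turn": 0,"hand": 1},
  ],
)

```text
time_s: 5.77
tool_pos: [0.4562, 0.192, 0.0922]
ee_rot: [-0.0, 0.988, 0.155, -0.0]
wrist_force: [-3.5, -2.9, 8.2]
finger_gap: 0.0193
grasp_force: 24.4
```

Request:
apply_moves(
  deltas=[
    {"tx": 0,"ty": 0,"tz": 0,"turn": 0,"hand": 6},
    {"tx": 0,"ty": 0,"tz": 0,"turn": 0,"hand": 6},
    {"tx": 0,"ty": 0,"tz": 0,"turn": 0,"hand": 6},
    {"tx": 0,"ty": 0,"tz": 3,"turn": 0,"hand": 6},
    {"tx": 0,"ty": 0,"tz": 6,"turn": 0,"hand": 6},
    {"tx": -1,"ty": 0,"tz": 10,"turn": 0,"hand": 6},
    {"tx": -3,"ty": -1,"tz": 12,"turn": 35,"hand": 6},
    {"tx": -4,"ty": -1.2,"tz": 12,"turn": 72,"hand": 6},
    {"tx": -4,"ty": -1.2,"tz": 12,"turn": 72,"hand": 6},
    {"tx": -4,"ty": -1.2,"tz": 12,"turn": 72,"hand": 6},
    {"tx": -4,"ty": -1.2,"tz": 12,"turn": 72,"hand": 6},
    {"tx": -4,"ty": -1.2,"tz": 12,"turn": 72,"hand": 6},
  ],
)

```text
time_s: 6.77
tool_pos: [0.4165, 0.1804, 0.2116]
ee_rot: [-0.0, 0.861, 0.509, 0.0]
wrist_force: [0.9, -0.2, 0.4]
finger_gap: 0.0601
grasp_force: 0.0
```

Request:
apply_moves(
  deltas=[
    {"tx": 0,"ty": 0,"tz": 0,"turn": 30,"hand": 6},
    {"tx": 0,"ty": 0,"tz": 0,"turn": 30,"hand": 6},
    {"tx": 0,"ty": 0,"tz": 0,"turn": 30,"hand": 6},
    {"tx": 0,"ty": 0,"tz": 0,"turn": 30,"hand": 6},
    {"tx": 0,"ty": 0,"tz": 0,"turn": 30,"hand": 6},
  ],
)

```text
time_s: 7.18
tool_pos: [0.4166, 0.1802, 0.2115]
ee_rot: [-0.0, 0.7, 0.714, 0.0]
wrist_force: [-0.2, 0.3, 0.6]
finger_gap: 0.0603
grasp_force: 0.0
```

```bash
python3 meas.py w3
```

```text
wing top z>.101 827 0.10456032737051563 ((455.9365234375, 192.0250701904297), (42.85567092895508, 18.319774627685547), 7.858168601989746) [[433.0, 198.0], [436.0, 180.0], [478.0, 186.0], [476.0, 204.0]]
hatch .055-.07 19777 0.06445680073200843 ((480.0220947265625, 199.24789428710938), (150.20953369140625, 130.37509155273438), 17.791091918945312) [[389.0, 238.0], [428.0, 114.0], [571.0, 160.0], [532.0, 284.0]]
white 72 [0.44714442 0.18819828 0.10462447]
plane [-0.00019486 -0.00114217  0.06482942]
[0.41655751 0.1801031  0.21143576]
```

View pics/w3.png

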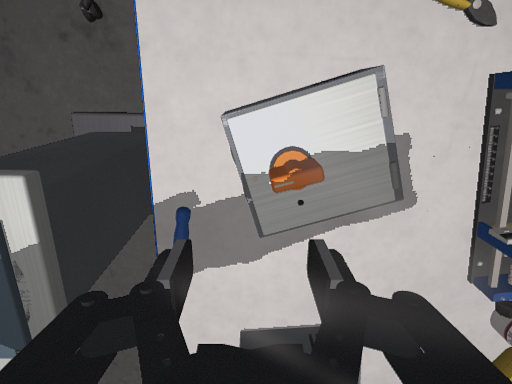

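The wrist view shows the hatch still shut. The wing at about (297,180) has its white line near (283,185) toward the front edge, possibly a few degrees short. I'll refine the angle from the line itself.

```bash
python3 - <<'E'
from h import *
for n in("wrist","top"):
    c=bot.camera(n); P=pts(c); K=np.array(c["K"]); R=rot(c); o=np.array(c["position"]); d=c["depth"]
    v,u=np.indices(d.shape); D=np.stack([(u-K[0,2])/K[0,0],(v-K[1,2])/K[1,1],np.ones(d.shape)],-1)@R.T
    X=o+D*((.105-o[2])/D[...,2])[...,None]   # rays onto wing-top plane
    near=np.hypot(X[...,0]-.456,X[...,1]-.192)<.026
    hsv=cv2.cvtColor(c["frame"],cv2.COLOR_RGB2HSV)
    top=near&(abs(P[...,2]-.105)<.003)
    def ang(k):
        q=X[k][:,:2]; e=np.linalg.svd(q-q.mean(0),full_matrices=False)[2][0]; e*=-np.sign(e[0]); return k.sum(),q.mean(0).round(4),np.degrees(np.arctan2(-e[1],-e[0])).round(1)
    print(n,"top",ang(top)); 
    for s in(90,120): 
        w=top&(hsv[...,1]<s)&(X[...,0]<.456); print("white",s,ang(w) if w.sum()>3 else 0)
E
```

```text
wrist top (np.int64(860), array([0.4558, 0.1927]), np.float64(16.0))
white 90 (np.int64(56), array([0.4433, 0.188 ]), np.float64(16.0))
white 120 (np.int64(77), array([0.4436, 0.1875]), np.float64(14.4))
top top (np.int64(9), array([0.4656, 0.1876]), np.float64(27.7))
white 90 0
white 120 0
```

```bash
python3 -c "
from station import bot
print(bot.finish_job())"
```

```text
the job is handed in; nothing more can be done
None
```

I pressed the orange box's hatch shut, turned its knob clockwise until the white line pointed at the front edge (within about 2° by camera), let go and handed the job in at about 7.5 s; the arm never went near the blue box, and I couldn't see the tongue underneath.

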